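Test the tag-reader wand, then hold it under the decks of the fish trough

TASK

Pick up the tag-reader wand, point its tip straight at the test tag on the stand from about 3 cm away without touching it, and hold it steady there for two seconds. Then tilt the wand, pass it end first down through the hatch of the fish trough, level it inside so that each end reaches a little way (about 3 cm) under the deck on its side, and finish while still holding it there, level and still, touching neither the trough's floor, walls nor decks. Do not ram the wand against the trough or the stand, and leave the beaker, tall glass and jar where they are.

Things in the scene. Friction and masses are not known exactly. Their poses are not given: they have to be found in the camera images.
- wand: Loose rigid wand, 240 long, about 0.2 kg, level on the rest, axis 45 above the table, tip roughly away from the robot. Origin mid-length on its axis (centre of mass to 1 mm); x to the tip, y across, z up. Black grip 24 x 24 square, x -60 to 60, to grasp across y; then grey shafts 18 square, 35 long; white round head 26 dia., 25 long at the tip; dark rubber block 22 square, 25 long at the tail.
- tip (a point): Centre of the flat front of the wand's round white head, on the wand's axis, 120 mm from its origin. Axes as the wand's.
- tail (a point): Centre of the end of the wand's rubber block, on the wand's axis, 120 mm from its origin on the other side. Axes as the wand's.
- rest: Fixed wooden rest under the wand: base 190 x 60, 8 thick; two supports 14 thick, 78 either side of its middle, 52 high, with 22 wide notches open upwards in which the wand's shafts lie. Between them the wand's grip is free, its underside 33 above the table. Origin mid-underside, x along the wand, z up.
- stand: Fixed stand with the test tag: dark steel base 80 x 80 x 12, post, and a white upright plate 60 x 60, 8 thick, centred 120 above the table (top at 150). Origin at the centre of the base's underside; x is the plate's normal, the tag is on its -x side, which faces roughly towards the robot; z up.
- tag (a point): Centre of the front face of the round grey test tag (28 in diameter, standing 3 out of the plate) 120 above the table. Axes as the stand's: the tag faces -x, so the wand points along +x when it points straight at it.
- trough: Fixed grey trough, outside 190 (x) by 390 (y), 99 high; floor and walls 5 thick. Two level aluminium decks, 4 thick, undersides 95 above the table, cover its ends, from the end walls to 90 either side of the middle; between them the open hatch, 180 by 180. Under each deck is empty space reaching 100 beyond the deck's edge. Origin centred on its underside, y along its length, z up.
- beaker: Loose clear beaker, 68 in diameter, 85 high, standing between the rest and the trough. Origin at the centre of its underside. To be left alone.
- glass_tall: Loose clear tall glass, 68 in diameter, 130 high, beyond the work. Origin at the centre of its underside. To be left alone.
- jar: Loose jar with a cap, 60 in diameter, 80 high, beyond the work. Origin at the centre of its underside. To be left alone.
There are look-alikes about, which are no part of the job. What is shaped like the stand but purple is not meant.

How it is judged:
On the way:
1. the held wand points straight at the test tag from about 3 cm (8 to 60 mm off, within 20 mm of its centre line, 0.27 rad), steady for 1 s (x of tip in the frame of tag between -0.06 and -0.008 m and y of tip in the frame of tag between -0.02 and 0.02 m and z of tip in the frame of tag between -0.02 and 0.02 m and angle between the x axis of wand and the x axis of stand, either way round below 0.27 rad and linear speed of wand below 0.03 m/s and contact force between wand and the fingers above 1 N and contact force between wand and stand below 0.3 N), for 1 s.
At the end, for the whole second after the job is handed in: Wand gripped and still (under 30 mm/s) in the trough, level within 0.2 rad, each end at least 10 mm under the deck on its side (either way round), 22 to 83 mm above the table, within 80 mm of the long centre line, under 0.3 N between wand and trough (((y of tip in the frame of trough above 0.1 m and y of tail in the frame of trough below -0.1 m) or (y of tail in the frame of trough above 0.1 m and y of tip in the frame of trough below -0.1 m)) and z of tip in the frame of trough between 0.022 and 0.083 m and x of tip in the frame of trough between -0.08 and 0.08 m and z of tail in the frame of trough between 0.022 and 0.083 m and x of tail in the frame of trough between -0.08 and 0.08 m and angle between wand's own x axis and vertical between 1.37 and 1.77 rad and contact force between wand and trough below 0.3 N and contact force between wand and the fingers above 1 N and linear speed of wand below 0.03 m/s); the arm keeps its last pose, push and grip.
It fails at once if the wand is rammed against the trough or the stand (over 25 N) (contact force between wand and trough above 25 N or contact force between wand and stand above 25 N).
It fails at once if the beaker, tall glass or jar is moved by more than 30 mm (distance of any of beaker, glass_tall, jar from where it was at the start of the episode above 0.03 m).
It also fails if it takes over 54 s, if anything falls off the work surface, if the arm or the gripper's body presses on something with over 40 N, if the wrist force passes 120 N, or if a joint passes its speed limit or range.

ROBOT

A 6-joint arm with a two-finger parallel gripper is mounted at the origin on the work surface. World frame = base frame: x ahead of the robot, y to its left, z up, the work surface at z = 0. Lengths are in m, angles in rad, forces in N, time in s.
With the tool pointing down it reaches from about 0.375 to 0.975 m from the base axis. Payload 3.8 kg.
Tool frame: the origin (TCP) lies at the very end of the fingers, on their centre line; the grasp point (between the pads) lies behind it (bot.tcp_to_grasp is the y of the grasp point in the tool frame, in m); y points along the fingers, z is the direction in which the jaws open and shut, and the axes are right-handed (so a half turn about y gives the same grasp; the last joint's range is limited). The gripper opens to 85 mm and grips with 20 to 120 N. Pads are 22 mm wide; open, the fingers measure 114 mm over their backs; the gripper's body (76 mm by 85 mm) begins 54 mm behind the grasp point. The pads swing forward as they close: fully open they stand 13 mm farther back than shut.
Start: joints at [-1.172, 0.264, 1.604, -0, 1.274, -0.037], TCP at [0.285, -0.612, 0.231] pointing down, gripper open.
Joint ranges: [-2.63, 2.63], [-0.94, 2.18], [0.31, 2.57], [-1.31, 4.45], [0, 2.66], [-2.55, 2.55]. Speed limits (rad/s): [2.57, 2.57, 3.14, 3.14, 3.14, 3.14].

INTERFACE

Orientations are given as a rotation vector (axis times angle).
In Python, from workcell import bot, optics, workorder gives the robot as it stands.
- The arm moves only by the shell command python3 -m handwheel 'ROWS' [FORCE]. ROWS is JSON, a list of rows, each a list of 7 numbers: the shift along the tool's x, y, z in m, then the turn, a rotation vector about the tool's x, y, z in rad, then the opening, from 0 (shut) to 1 (fully open). A call has 1 to 8 rows; each row shifts and turns the commanded pose from where the row before left it, along the tool's axes as they then stand; what a row does not reach is not made up. A row lasts 1/8 s, in which the tool goes at most 62.5 mm and 10.7 degrees, less where a joint would pass 70% of its speed; a pose out of reach is approached as far as the arm can. A call with a gripper value outside its range is refused whole. The fingers move at their own pace and stop on an object; FORCE is the grip in N (left out, the last holds). Time passes only in rows, so rows that do not move let the fingers close. It gives the time, the measured TCP pose, the force and the opening at its end, in the units of the state.
- bot.read_state(): the state, without advancing time (a new reading comes with each control period).
- optics.read_camera(name): name is "side" or "top"; returns a dict with "image" (384x512x3 uint8, red, green, blue), "z_map" (384x512 float32, m along the optical axis (not along the pixel's ray), 0 where there is no reading), "mtx" (3x3 intrinsics, pixels), "world_from_camera" (4x4, takes a point from camera to world coordinates). Camera axes: x right, y down, z forward; pixel columns grow to the right and rows downward; lengths in m; the calibration is good to about 2 mm. A picture is of the moment at which its call begins.
- workorder.finish_job(): hands the job in, once; it reports no verdict.
The state is a dict: "time": time; "q": joint angles; "joint_vel": joint speeds; "joint_torque": joint torques, N m; "tool_pos": TCP position; "tcp_rot": TCP orientation; "wrist_force": force on the tool from outside, world axes, zero at the start; "torque": the same for the moment, N m; "width": opening from 0.0 (shut) to 1.0 (fully open).
Only numpy, scipy, OpenCV 4.12 (cv2) and the standard library are available. Lean on these libraries where they do the work, as an engineer would, in place of code of your own. Each camera call takes 0.05 s, during which the arm holds its last target.

## Working session

There is one attempt and no reset: what is moved stays moved. The work goes in short steps, Python scripts to look and compute and a shell command to move; the robot and the scene stay as the last step left them, time stands still between calls to the robot, and variables do not carry over. Pictures are saved under pics/ and viewed, and the job is handed in when it is done.

```bash
mkdir -p pics; ls; python3 - <<'E'
from workcell import bot, optics, workorder
import cv2,numpy as np
print(bot.read_state(), bot.tcp_to_grasp)
for n in ("side","top"):
    c=optics.read_camera(n)
    cv2.imwrite(f"pics/{n}0.png",cv2.cvtColor(c["image"],cv2.COLOR_RGB2BGR))
    np.savez(f"{n}0.npz",**c)
    print(c["mtx"],c["world_from_camera"])
E
```

```text
pics
{'time': 0.0, 'q': array([-1.17193848e+00,  2.64752403e-01,  1.60535389e+00,  6.26757376e-06,
        1.27372413e+00, -3.69072241e-02]), 'joint_vel': array([ 0.00011176,  0.00115159, -0.00048969, -0.00053378,  0.00040726,
        0.00063362]), 'joint_torque': array([-4.65428857e-04, -5.15112090e+01, -3.67316508e+01, -4.46047602e-05,
        1.30281344e-02, -1.15416447e-05]), 'tool_pos': array([ 0.28463281, -0.61124935,  0.22997341]), 'tcp_rot': array([-0.43886938,  1.98269641, -1.97822922]), 'wrist_force': array([ 0.58934745,  0.2862621 , -0.31436065]), 'torque': array([-0.03973396, -0.02861834,  0.00555317]), 'width': 1.0016681577657804} -0.0187
[[428.38811174   0.         258.27997516]
 [  0.         428.38811174 190.31994413]
 [  0.           0.           1.        ]] [[-0.96967185 -0.19260811  0.15046133  0.34478314]
 [-0.24436075  0.75157513 -0.61271743  0.72352302]
 [ 0.00493135 -0.63090169 -0.77584711  1.09040897]
 [ 0.          0.          0.          1.        ]]
[[380.12241511   0.         257.17905491]
 [  0.         380.12241511 190.72390373]
 [  0.           0.           1.        ]] [[-0.02410735 -0.99265634  0.11854207  0.4171856 ]
 [-0.99959711  0.02571162  0.01202247 -0.05721425]
 [-0.01498209 -0.11820448 -0.99287625  1.04012645]
 [ 0.          0.          0.          1.        ]]
```

View pics/side0.png

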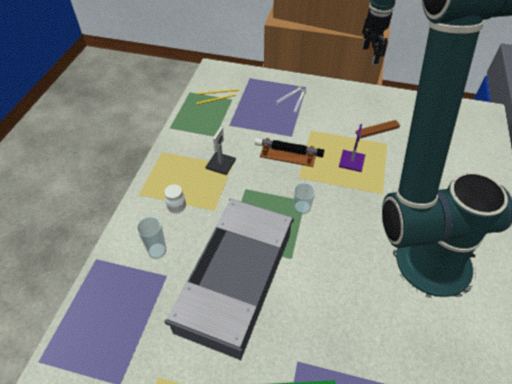

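View pics/top0.png

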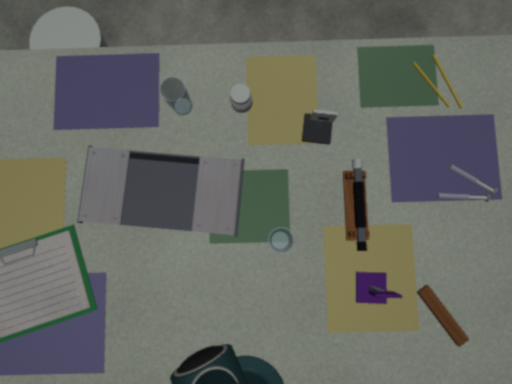

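The top view shows the wand at about (358,205), the stand at (318,127), the trough at (162,190), the beaker at (280,239), the tall glass at (175,95) and the jar at (240,96). The purple decoy is at (372,288). Next I'll measure positions.

```bash
cat > h.py <<'E'
import numpy as np,cv2
def cloud(c):
    z=c["z_map"];K=c["mtx"];T=c["world_from_camera"]
    v,u=np.mgrid[:z.shape[0],:z.shape[1]]
    p=np.stack([(u-K[0,2])/K[0,0]*z,(v-K[1,2])/K[1,1]*z,z],-1)
    w=p@T[:3,:3].T+T[:3,3]; w[z<=0]=np.nan
    return w
def proj(c,P):
    T=np.linalg.inv(c["world_from_camera"]);q=T[:3,:3]@np.asarray(P)+T[:3,3];q=c["mtx"]@q
    return q[:2]/q[2]
def rect(xy):
    (cx,cy),(w,h),a=cv2.minAreaRect((xy*1000).astype(np.float32))
    return np.round([cx,cy,w,h,a],1)
E
python3 - <<'E'
from h import *
for n in("top","side"):
    c=dict(np.load(f"{n}0.npz"));w=cloud(c);im=c["image"].astype(int)
    print(n,"table z",np.nanmedian(w[...,2]))
    def reg(name,x0,x1,y0,y1,z0,z1):
        m=(w[...,0]>x0)&(w[...,0]<x1)&(w[...,1]>y0)&(w[...,1]<y1)&(w[...,2]>z0)&(w[...,2]<z1)
        # biggest component
        k,l,s,_=cv2.connectedComponentsWithStats(m.astype(np.uint8))
        if k<2: print(name,"none");return
        i=1+np.argmax(s[1:,4]);p=w[l==i]
        print(name,len(p),"bbox px",s[i][:4],"rect",rect(p[:,:2]),"z med/max",np.round([np.median(p[:,2]),p[:,2].max()],4),"mean",np.round(p.mean(0),4))
    # coarse positions via pixels (top)
    if n=="top":
        for nm,(u,v) in dict(wand=(358,205),tip=(356,164),tail=(361,245),stand=(318,127),plate=(324,112),trough=(162,190),beaker=(280,239),glass=(182,105),jar=(240,96),deckL=(100,190),deckR=(220,200)).items():
            print(nm,np.round(w[v,u],4))
E
```

```text
top table z -0.0005696340766074837
wand [ 0.4908 -0.305   0.056 ]
tip [ 0.5991 -0.3066  0.0526]
tail [ 0.3883 -0.3068  0.0567]
stand [ 0.7078 -0.2146  0.0317]
plate [ 0.7105 -0.2122  0.1498]
trough [0.5499 0.2179 0.0028]
beaker [ 0.408  -0.103   0.0063]
glass [0.7614 0.1449 0.0852]
jar [ 0.7839 -0.0065  0.0781]
deckL [0.5416 0.3486 0.0989]
deckR [0.5089 0.0475 0.0974]
side table z -0.00020762408334662474
```

```bash
python3 - <<'E'
from h import *
C={n:dict(np.load(f"{n}0.npz")) for n in("top","side")}
for n,c in C.items():
    w=cloud(c);print("==",n)
    def reg(name,x0,x1,y0,y1,z0,z1):
        m=(w[...,0]>x0)&(w[...,0]<x1)&(w[...,1]>y0)&(w[...,1]<y1)&(w[...,2]>z0)&(w[...,2]<z1)
        k,l,s,_=cv2.connectedComponentsWithStats(m.astype(np.uint8),connectivity=8)
        i=1+np.argmax(s[1:,4]);p=w[l==i]
        print(name,len(p),"rect",rect(p[:,:2]),"z",np.round(np.percentile(p[:,2],[5,50,99]),4),"min",np.round(p.min(0),3),"max",np.round(p.max(0),3)); return p
    p=reg("wand",.3,.68,-.36,-.25,.046,.065)
    q=p[(p[:,0]<.57)&(p[:,0]>.41)]
    print("axis fit y=a x+b",np.polyfit(p[:,0],p[:,1],1),np.polyfit(q[:,0],q[:,1],1),"endsx",np.percentile(p[:,0],[.5,99.5]))
    p=reg("plate",.6,.8,-.3,-.12,.095,.16)
    (vx,vy,x0,y0)=cv2.fitLine(p[:,:2].astype(np.float32),cv2.DIST_L2,0,.01,.01).ravel();print("line",vx,vy,x0,y0)
    p=reg("standbase",.6,.8,-.3,-.12,.007,.016)
    p=reg("plate_top",.6,.8,-.3,-.12,.146,.156)
    p=reg("trough",.3,.75,-.1,.5,.085,.108)
    p=reg("beaker",.35,.48,-.18,-.04,.07,.1)
    p=reg("glass",.65,.85,.08,.22,.11,.14)
    p=reg("jar",.7,.85,-.06,.06,.07,.09)
    reg("purple",.2,.4,-.45,-.25,.1,.16)
E
python3 - <<'E'
import cv2,numpy as np
a=cv2.imread('pics/top0.png')[80:340,200:480];cv2.imwrite('pics/t0c.png',cv2.resize(a,(800,743)[:2] and (640,594),interpolation=2))
a=cv2.imread('pics/side0.png')[110:210,190:330];cv2.imwrite('pics/s0c.png',cv2.resize(a,(770,550),interpolation=2))
E
```

```text
== top
wand 932 rect [ 4.941e+02 -3.109e+02  2.378e+02  3.890e+01  3.000e-01] z [0.0488 0.0545 0.0597] min [ 0.375 -0.331  0.046] max [ 0.613 -0.292  0.061]
axis fit y=a x+b [-0.0011889  -0.30954081] [-0.00228437 -0.30901287] endsx [0.37550988 0.61158736]
plate 254 rect [ 709.4 -215.7   60.1   12.5   82.5] z [0.0999 0.135  0.1517] min [ 0.702 -0.246  0.095] max [ 0.719 -0.186  0.153]
line 0.14658509 0.9891981 0.7087548 -0.21460597
standbase 606 rect [ 711.7 -216.3   80.2   81.2   81.8] z [0.0083 0.0112 0.0153] min [ 0.667 -0.258  0.007] max [ 0.755 -0.172  0.016]
plate_top 86 rect [ 711.1 -216.    59.9    9.    82.4] z [0.1471 0.1492 0.1519] min [ 0.703 -0.246  0.146] max [ 0.719 -0.186  0.153]
trough 6941 rect [539.3 197.5 403.4 198.6  83.5] z [0.0928 0.098  0.1021] min [ 0.419 -0.012  0.085] max [0.66  0.408 0.105]
beaker 166 rect [ 406.2 -102.2   65.    64.5   88.7] z [0.0735 0.0829 0.0873] min [ 0.374 -0.135  0.07 ] max [ 0.439 -0.07   0.088]
glass 281 rect [788.9 159.8  65.9  66.   55. ] z [0.1117 0.1257 0.133 ] min [0.755 0.128 0.11 ] max [0.822 0.194 0.134]
jar 319 rect [792.9
[... 849 characters left out ...]
72 0.1507 0.1549] min [ 0.702 -0.244  0.146] max [ 0.717 -0.184  0.155]
trough 6166 rect [537.8 195.5 405.2 200.1  83.6] z [0.0921 0.099  0.1035] min [ 0.417 -0.015  0.085] max [0.659 0.407 0.106]
beaker 195 rect [ 404.2 -103.1   63.9   67.9    8.7] z [0.0711 0.0814 0.0891] min [ 0.372 -0.136  0.07 ] max [ 0.437 -0.069  0.091]
glass 295 rect [787.5 160.4  66.2  67.9  36.8] z [0.1116 0.1239 0.1333] min [0.753 0.124 0.11 ] max [0.821 0.194 0.135]
jar 219 rect [789.9  -7.1  50.5  52.4  14.3] z [0.0721 0.0797 0.0844] min [ 0.764 -0.035  0.07 ] max [0.816 0.019 0.085]
purple 72 rect [ 272.8 -339.9   65.7   11.6   84.8] z [0.1059 0.1462 0.1543] min [ 0.267 -0.373  0.1  ] max [ 0.279 -0.307  0.155]
```

View pics/s0c.png

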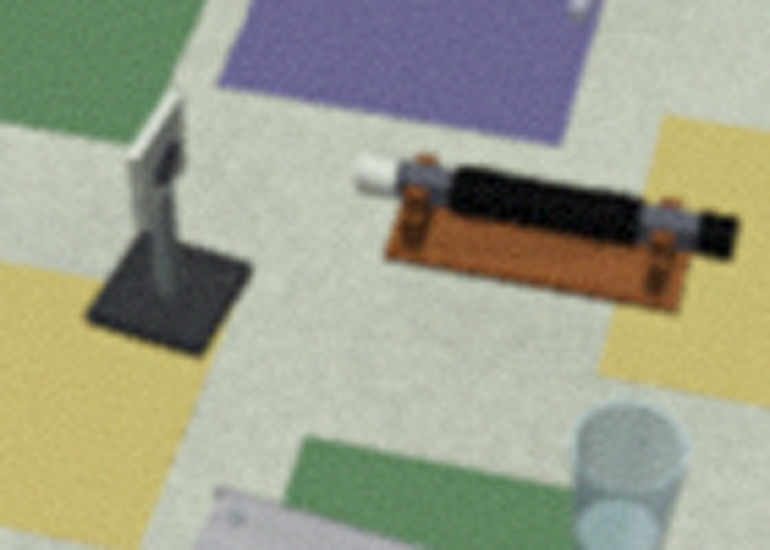

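```bash
cat >> h.py <<'E'
from scipy.spatial.transform import Rotation as R
def delta(s,pos,Rt):
    """rows needed: tool-frame shift and rotvec from current commanded state"""
    R0=R.from_rotvec(s["tcp_rot"]); return R0.inv().apply(np.asarray(pos)-s["tool_pos"]),(R0.inv()*Rt).as_rotvec()
E
ls .; python3 - <<'E'
from h import *
from workcell import bot
s=bot.read_state();M=R.from_rotvec(s["tcp_rot"]).as_matrix();print(M.round(3)); print([a for a in dir(bot) if a[0]!='_'])
print("tcp az",np.degrees(np.arctan2(s["tool_pos"][1],s["tool_pos"][0])), "tool x az",np.degrees(np.arctan2(M[1,0],M[0,0])),"q1 deg",np.degrees(s['q'][0]))
E
```

```text
h.py
pics
side0.npz
top0.npz
[[-0.907 -0.001  0.422]
 [-0.422  0.002 -0.907]
 [-0.    -1.    -0.002]]
['MotionError', 'read_state', 'tcp_to_grasp']
tcp az -65.02796220324008 tool x az -155.03133758084766 q1 deg -67.14449770711259
```

```bash
cat > plan.py <<'E'
import numpy as np,heapq
def seg(a,b,n=3): 
    a=np.array(a,float);b=np.array(b,float);k=int(np.linalg.norm(b-a)/n)+2
    return a+(b-a)*np.linspace(0,1,k)[:,None]
obs=np.vstack([seg((90,95),(195,95)),seg((90,99),(195,99)),seg((90,95),(90,99)),seg((-90,95),(-195,95)),seg((-90,99),(-195,99)),seg((-90,95),(-90,99)),seg((-190,5),(190,5)),seg((190,5),(190,95)),seg((-190,5),(-190,95)),seg((195,0),(195,99)),seg((-195,0),(-195,99))])
boxes=[(-120,120,-13,13),(-43,43,54,200),(-13,13,-19,54),(-60,60,130,300)]
def clear(y,z,t):  # t>0: +y end (tip) down
    c,s=np.cos(t),np.sin(t);d=obs-[y,z]
    S=d[:,0]*c-d[:,1]*s;P=d[:,0]*s+d[:,1]*c
    m=1e9
    for a,b,e,f in boxes:
        dx=np.maximum(a-S,S-b);dy=np.maximum(e-P,P-f)
        o=np.hypot(np.maximum(dx,0),np.maximum(dy,0))+np.minimum(np.maximum(dx,dy),0)
        m=min(m,o.min())
    return m
if __name__=="__main__":
    ys=np.arange(-60,121,5);zs=np.arange(35,241,5);ts=np.radians(np.arange(0,61,3))
    C=np.array([[[clear(y,z,t) for t in ts] for z in zs] for y in ys])
    goal=(list(ys).index(0),list(zs).index(55),0)
    best=np.full(C.shape,-1e9);best[goal]=C[goal];prev={}
    # widest path w/ small length penalty: dijkstra w/ cost 1/clear^2
    cost=np.full(C.shape,np.inf);cost[goal]=0;h=[(0,goal)]
    while h:
        g,n=heapq.heappop(h)
        if g>cost[n]:continue
        for i in(-1,0,1):
            for j in(-1,0,1):
                for k in(-1,0,1):
                    m=(n[0]+i,n[1]+j,n[2]+k)
                    if m==n or any(a<0 or a>=b for a,b in zip(m,C.shape)) or C[m]<=3:continue
                    w=g+np.sqrt(i*i+j*j+k*k)*(1/min(C[m],25)**3)
                    if w<cost[m]:cost[m]=w;prev[m]=n;heapq.heappush(h,(w,m))
    top=[(cost[i,len(zs)-1,k],(i,len(zs)-1,k)) for i in range(len(ys)) for k in range(len(ts))]
    n=min(top)[1]
    while True:
        print(ys[n[0]],zs[n[1]],round(np.degrees(ts[n[2]])),round(C[n],1))
        if n==goal:break
        n=prev[n]
E
python3 plan.py
```

```text
-40 240 36 72.4
-40 235 36 68.3
-40 230 36 64.3
-40 225 36 60.5
-40 220 36 56.9
-40 215 36 53.5
-40 210 36 50.4
-40 205 36 47.5
-40 200 36 44.5
-40 195 36 41.6
-40 190 36 38.7
-40 185 36 35.7
-40 180 36 32.8
-40 175 36 29.9
-40 170 36 27.6
-40 165 36 26.0
-40 160 36 25.3
-40 155 36 25.3
-40 150 36 25.8
-40 145 36 27.2
-35 140 36 25.2
-30 135 36 25.2
-25 130 36 26.3
-20 125 36 27.4
-15 120 36 28.5
-10 115 36 28.9
-5 110 33 26.2
0 105 33 23.8
5 100 30 23.8
10 95 27 23.3
15 90 24 21.5
20 90 24 20.0
25 85 24 18.2
30 85 24 17.9
35 85 24 17.8
40 80 21 16.0
45 80 18 15.2
45 75 15 15.8
45 75 12 15.9
45 70 9 17.2
45 70 6 16.6
45 65 3 17.7
40 60 0 16.6
35 60 0 19.2
30 60 0 22.0
25 55 0 24.2
20 55 0 27.0
15 55 0 27.0
10 55 0 27.0
5 55 0 27.0
0 55 0 27.0
```

```bash
cat >> h.py <<'E'
def rows(pos,Rt,N,s=None,P=None,Q=None):
    """N identical rows from current (or P,Q) to pose"""
    if P is None:
        from workcell import bot
        s=bot.read_state();P=s["tool_pos"];Q=R.from_rotvec(s["tcp_rot"])
    rv=(Q.inv()*Rt).as_rotvec()/N
    A=sum(R.from_rotvec(rv*k).as_matrix() for k in range(N))
    v=np.linalg.solve(A,Q.inv().apply(np.asarray(pos)-P))
    print(N,"x",np.round(v,4).tolist(),np.round(rv,4).tolist(),"mm",round(np.linalg.norm(v)*1e3,1),"deg",round(np.degrees(np.linalg.norm(rv)),1))
TG=0.0187
def pose(c,yaw,tilt=0):
    """tool pose for grasped wand: c centre of wand (world), yaw of wand, tilt>0 tip down; tool x=-wand x"""
    wr=R.from_euler('ZY',[yaw,tilt])  # wand frame
    W=wr.as_matrix(); x=-W[:,0]; y=-W[:,2]; z=np.cross(x,y)
    return np.asarray(c)+TG*y, R.from_matrix(np.stack([x,y,z],1))
E
python3 -c "
from h import *
p,q=pose((.493,-.31,.18),0); print(p,q.as_matrix());rows(p,q,8)
P,Q=pose((.493,-.31,.045),0); rows(P,Q,6,P=p,Q=q)"
```

```text
[ 0.493  -0.31    0.1613] [[-1.  0.  0.]
 [-0.  0. -1.]
 [ 0. -1.  0.]]
8 x [-0.0347, 0.0086, -0.0304] [0.0003, 0.0545, 0.0] mm 46.9 deg 3.1
6 x [0.0, 0.0225, 0.0] [0.0, 0.0, 0.0] mm 22.5 deg 0.0
```

```bash
python3 -m handwheel '[[-0.0347,0.0086,-0.0304,0.0003,0.0545,0,1],[-0.0347,0.0086,-0.0304,0.0003,0.0545,0,1],[-0.0347,0.0086,-0.0304,0.0003,0.0545,0,1],[-0.0347,0.0086,-0.0304,0.0003,0.0545,0,1],[-0.0347,0.0086,-0.0304,0.0003,0.0545,0,1],[-0.0347,0.0086,-0.0304,0.0003,0.0545,0,1],[-0.0347,0.0086,-0.0304,0.0003,0.0545,0,1],[-0.0347,0.0086,-0.0304,0.0003,0.0545,0,1]]' 40
python3 -m handwheel '[[0,0,0,0,0,0,1],[0,0,0,0,0,0,1]]'
python3 -c "
from h import *
P,Q=pose((.493,-.31,.045),0); rows(P,Q,6)"
```

```text
time: 1.1
tool_pos: [0.4941, -0.3096, 0.1616]
tcp_rot: [-0.002, -2.218, 2.223]
wrist_force: [-0.1, -1.0, -0.5]
width: 0.999
time: 1.35
tool_pos: [0.4932, -0.311, 0.1619]
tcp_rot: [-0.002, 2.219, -2.224]
wrist_force: [-0.2, -0.0, -0.3]
width: 1.002
6 x [0.0, 0.0226, -0.0002] [-0.0004, 0.0002, 0.0001] mm 22.6 deg 0.0
```

```bash
python3 -m handwheel '[[0,0.0226,0,0,0,0,1],[0,0.0226,0,0,0,0,1],[0,0.0226,0,0,0,0,1],[0,0.0226,0,0,0,0,1],[0,0.0226,0,0,0,0,1],[0,0.0226,0,0,0,0,1],[0,0,0,0,0,0,1],[0,0,0,0,0,0,1]]'
python3 - <<'E'
from workcell import optics
import cv2
for n in("side","top"):
    im=cv2.cvtColor(optics.read_camera(n)["image"],cv2.COLOR_RGB2BGR)
    a=im[90:220,190:400] if n=="side" else im[140:270,260:470]
    cv2.imwrite(f"pics/{n}1.png",cv2.resize(a,(735,455),interpolation=2))
E
```

```text
time: 2.35
tool_pos: [0.4937, -0.3125, 0.0276]
tcp_rot: [0.003, 2.218, -2.225]
wrist_force: [-0.1, -0.6, 0.3]
width: 1.001
```

View pics/side1.png

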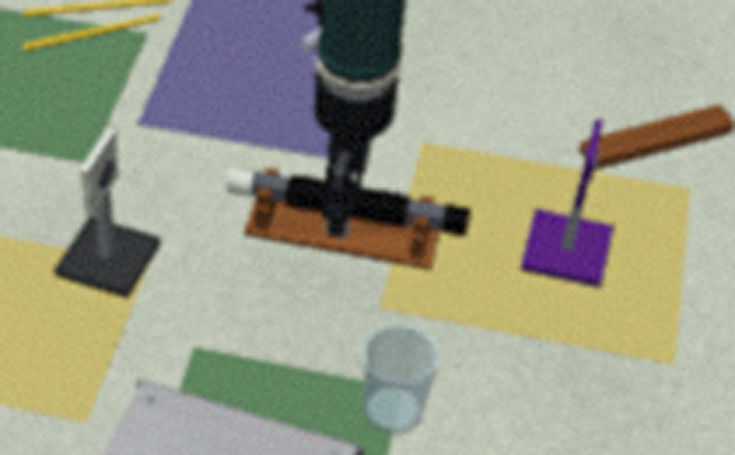

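View pics/top1.png

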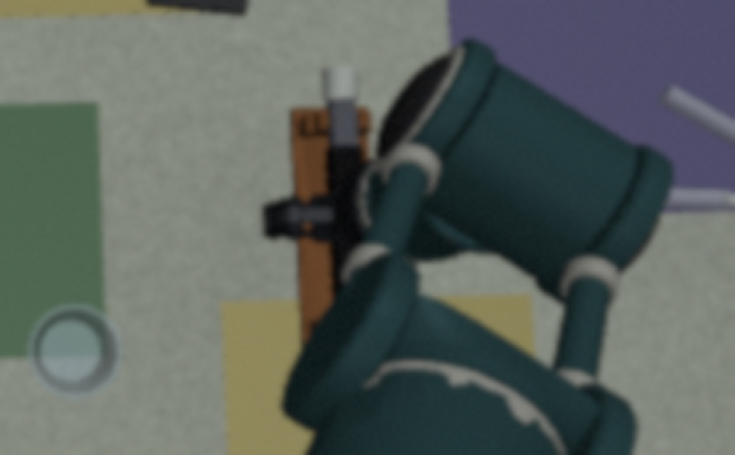

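The fingers straddle the middle of the grip; in the side view the near finger is at about (338,215). I'll close them.

```bash
python3 -m handwheel '[[0,0.001,-0.002,0,0,0,0.6],[0,0,0,0,0,0,0.4],[0,0,0,0,0,0,0.2],[0,0,0,0,0,0,0],[0,0,0,0,0,0,0],[0,0,0,0,0,0,0],[0,0,0,0,0,0,0],[0,0,0,0,0,0,0]]' 70
```

```text
time: 3.45
tool_pos: [0.4941, -0.3095, 0.0261]
tcp_rot: [0.002, 2.218, -2.224]
wrist_force: [0.3, 0.8, 5.1]
width: 0.269
```

```bash
python3 -m handwheel '[[0,-0.015,0,0,0,0,0],[0,-0.02,0,0,0,0,0],[0,-0.03,0,0,0,0,0],[0,-0.03,0,0,0,0,0],[0,-0.02,0,0,0,0,0],[0,0,0,0,0,0,0]]' 70
python3 - <<'E'
from h import *
from workcell import optics
c=optics.read_camera("side");np.savez("s2.npz",**c)
im=cv2.cvtColor(c["image"],cv2.COLOR_RGB2BGR)
cv2.imwrite("pics/side2.png",cv2.resize(im[60:220,190:400],(735,560),interpolation=2))
p,q=pose((.5545,-.1935,.12),-.14);rows(p,q,16)
E
```

```text
time: 4.2
tool_pos: [0.495, -0.31, 0.1433]
tcp_rot: [0.005, 2.214, -2.225]
wrist_force: [0.4, 0.7, -2.2]
width: 0.269
16 x [-0.0033, 0.0025, -0.0075] [-0.0002, 0.0087, -0.0001] mm 8.6 deg 0.5
```

View pics/side2.png

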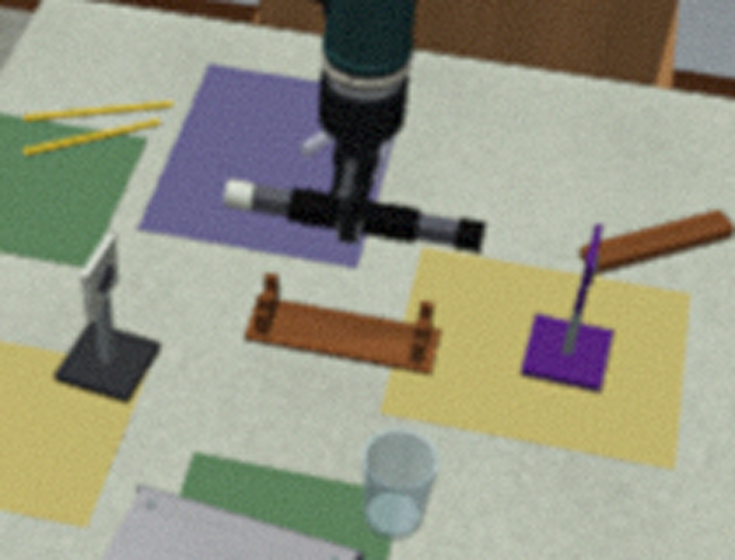

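The wand is held level, tip at about (240,193) in the crop. I'll go most of the way to the tag, then measure.

```bash
python3 -m handwheel '[[-0.0033,0.0025,-0.0075,0,0.0087,0,0],[-0.0033,0.0025,-0.0075,0,0.0087,0,0],[-0.0033,0.0025,-0.0075,0,0.0087,0,0],[-0.0033,0.0025,-0.0075,0,0.0087,0,0],[-0.0033,0.0025,-0.0075,0,0.0087,0,0],[-0.0033,0.0025,-0.0075,0,0.0087,0,0],[-0.0033,0.0025,-0.0075,0,0.0087,0,0],[-0.0033,0.0025,-0.0075,0,0.0087,0,0]]'
python3 -m handwheel '[[-0.0033,0.0025,-0.0075,0,0.0087,0,0],[-0.0033,0.0025,-0.0075,0,0.0087,0,0],[-0.0033,0.0025,-0.0075,0,0.0087,0,0],[-0.0033,0.0025,-0.0075,0,0.0087,0,0],[-0.0033,0.0025,-0.0075,0,0.0087,0,0],[-0.0033,0.0025,-0.0075,0,0.0087,0,0],[0,0,0,0,0,0,0],[0,0,0,0,0,0,0]]'
cat > look.py <<'E'
from h import *
from workcell import optics,bot
import sys
s=bot.read_state();Q=R.from_rotvec(s["tcp_rot"]);M=Q.as_matrix()
ctr=s["tool_pos"]-TG*M[:,1];wx=-M[:,0]
print("t",s["time"],"nominal ctr",ctr.round(4),"wand x",wx.round(3),"tip",(ctr+.12*wx).round(4),"tail",(ctr-.12*wx).round(4),"F",s["wrist_force"].round(1),"w",round(s["width"],3))
for n in sys.argv[2:]:
    c=optics.read_camera(n);w=cloud(c)
    # points near nominal wand box, in nominal wand frame (x=-toolx, z=-tooly, y)
    F=np.stack([-M[:,0],np.cross(-M[:,1],-M[:,0]),-M[:,1]],1)
    L=(w-ctr)@F
    m=(abs(L[...,0])<.135)&(abs(L[...,0])>.02)&(abs(L[...,1])<.03)&(abs(L[...,2])<.024)
    P=L[m];im=c["image"]
    print(n,len(P),"x range",np.percentile(P[:,0],[1,99]).round(4))
    for a,b in((-.12,-.095),(-.095,-.06),(-.06,-.025),(.025,.06),(.06,.095),(.095,.12)):
        k=P[(P[:,0]>a)&(P[:,0]<b)]
        if len(k)>5: print("  x[%.3f,%.3f] n%d y lo/hi %s z lo/hi %s"%(a,b,len(k),np.percentile(k[:,1],[5,95]).round(4),np.percentile(k[:,2],[5,95]).round(4)))
    im=cv2.cvtColor(im,cv2.COLOR_RGB2BGR).copy()
    u,v=proj(c,ctr).astype(int);x0=max(0,min(u-110,512-220));y0=max(0,min(v-80,384-160))
    cv2.imwrite(f"pics/{sys.argv[1]}_{n}.png",cv2.resize(im[y0:y0+160,x0:x0+220],(770,560),interpolation=2)); print("crop origin",x0,y0,"x3.5")
E
python3 look.py a side top
```

```text
time: 5.25
tool_pos: [0.5221, -0.2495, 0.1204]
tcp_rot: [-0.078, -2.183, 2.188]
wrist_force: [0.5, -0.2, -1.5]
width: 0.271
time: 6.25
tool_pos: [0.5457, -0.2071, 0.1055]
tcp_rot: [-0.132, -2.156, 2.162]
wrist_force: [0.4, -0.9, -1.7]
width: 0.268
t 6.25 nominal ctr [ 0.5457 -0.2071  0.1242] wand x [ 0.993 -0.121  0.001] tip [ 0.6648 -0.2216  0.1243] tail [ 0.4266 -0.1925  0.1241] F [ 0.4 -0.9 -1.7] w 0.268
side 543 x range [-0.1212  0.115 ]
  x[-0.120,-0.095] n71 y lo/hi [-0.0114  0.011 ] z lo/hi [-0.0059  0.0144]
  x[-0.095,-0.060] n94 y lo/hi [-0.0099  0.009 ] z lo/hi [-0.0075  0.0124]
  x[-0.060,-0.025] n116 y lo/hi [-0.0104  0.0114] z lo/hi [-0.0076  0.0161]
  x[0.025,0.060] n88 y lo/hi [-0.0106  0.0119] z lo/hi [-0.0072  0.0148]
  x[0.060,0.095] n86 y lo/hi [-0.0089  0.0082] z lo/hi [-0.0081  0.0136]
  x[0.095,0.120] n57 y lo/hi [-0.0071  0.0117] z lo/hi [-0.0021  0.0147]
crop origin 157 69 x3.5
top 225 x range [-0.0707 -0.0209]
  x[-0.095,-0.060] n39 y lo/hi [-0.0083  0.008 ] z lo/hi [0.0045 0.0099]
  x[-0.060,-0.025] n167 y lo/hi [-0.0114  0.011 ] z lo/hi [0.0009 0.0138]
crop origin 213 101 x3.5
```

View pics/a_side.png

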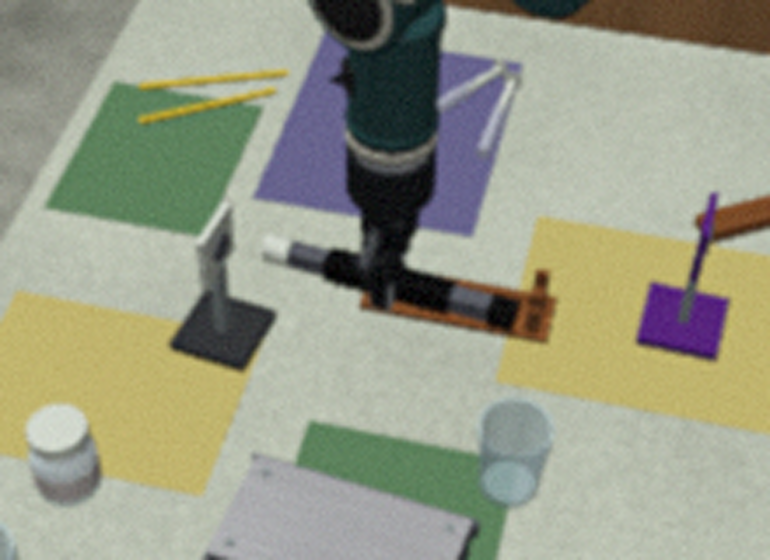

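View pics/a_top.png

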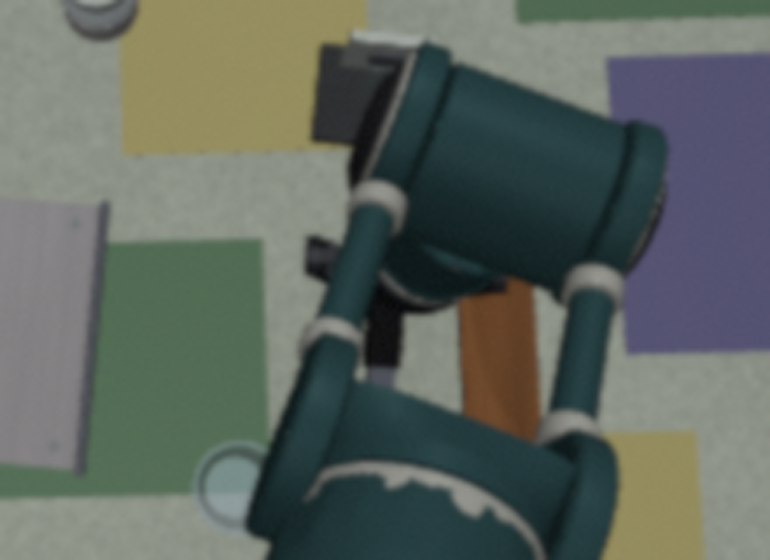

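The wand agrees with the nominal held pose to within about 2 mm. In the side crop its head is at (275,248) and the tag at (222,245).

```bash
python3 -c "
from h import *
p,q=pose((.5555,-.1936,.12),-.14);rows(p,q,4)"
```

```text
4 x [-0.002, 0.0011, -0.0037] [-0.0006, 0.0044, -0.0003] mm 4.3 deg 0.3
```

```bash
python3 -m handwheel '[[-0.002,0.0011,-0.0037,-0.0006,0.0044,-0.0003,0],[-0.002,0.0011,-0.0037,-0.0006,0.0044,-0.0003,0],[-0.002,0.0011,-0.0037,-0.0006,0.0044,-0.0003,0],[-0.002,0.0011,-0.0037,-0.0006,0.0044,-0.0003,0],[0,0,0,0,0,0,0],[0,0,0,0,0,0,0]]'
python3 look.py b side
python3 - <<'E'
from h import *
from workcell import optics
c=optics.read_camera("side");im=c["image"];w=cloud(c)
# tag vs tip by geometry: plate pts & tip
n=np.array([np.cos(-.14),np.sin(-.14),0])
m=(w[...,0]>.6)&(w[...,0]<.8)&(abs(w[...,1]+.215)<.06)&(w[...,2]>.09)&(w[...,2]<.16)
P=w[m]-np.array([.703,-.2145,.12]);print("along n",np.sort(P@n)[[0,3,10]],np.histogram(P@n,bins=np.arange(-.1,.03,.005)))
E
```

```text
time: 7.1
tool_pos: [0.5555, -0.1933, 0.101]
tcp_rot: [-0.15, -2.149, 2.149]
wrist_force: [-0.5, 0.3, -1.4]
width: 0.271
t 7.1 nominal ctr [ 0.5556 -0.1934  0.1197] wand x [ 0.99  -0.139 -0.   ] tip [ 0.6744 -0.21    0.1197] tail [ 0.4367 -0.1767  0.1198] F [-0.5  0.3 -1.4] w 0.271
side 533 x range [-0.1208  0.1159]
  x[-0.120,-0.095] n74 y lo/hi [-0.0108  0.0107] z lo/hi [-0.0072  0.0142]
  x[-0.095,-0.060] n96 y lo/hi [-0.0098  0.0089] z lo/hi [-0.0063  0.0122]
  x[-0.060,-0.025] n116 y lo/hi [-0.0117  0.0117] z lo/hi [-0.0059  0.0153]
  x[0.025,0.060] n78 y lo/hi [-0.0099  0.0125] z lo/hi [-0.0066  0.0161]
  x[0.060,0.095] n84 y lo/hi [-0.0106  0.0093] z lo/hi [-0.0071  0.0123]
  x[0.095,0.120] n56 y lo/hi [-0.0097  0.0109] z lo/hi [-0.0019  0.0143]
crop origin 153 73 x3.5
along n [-0.10531278 -0.1046362  -0.10181046] (array([ 18,  10,  10,  13,  11,  12,  13,  12,  13,  12,  13,  10,  15,
         8,   0,   0,   0,   0,   0,   4, 123,  39,  11,   0,   0]), array([-1.00000000e-01, -9.50000000e-02, -9.00000000e-02, -8.50000000e-02,
       -8.00000000e-02, -7.50000000e-02, -7.00000000e-02, -6.50000000e-02,
       -6.00000000e-02, -5.50000000e-02, -5.00000000e-02, -4.50000000e-02,
       -4.00000000e-02, -3.50000000e-02, -3.00000000e-02, -2.50000000e-02,
       -2.00000000e-02, -1.50000000e-02, -1.00000000e-02, -5.00000000e-03,
        8.32667268e-17,  5.00000000e-03,  1.00000000e-02,  1.50000000e-02,
        2.00000000e-02,  2.50000000e-02]))
```

View pics/b_side.png

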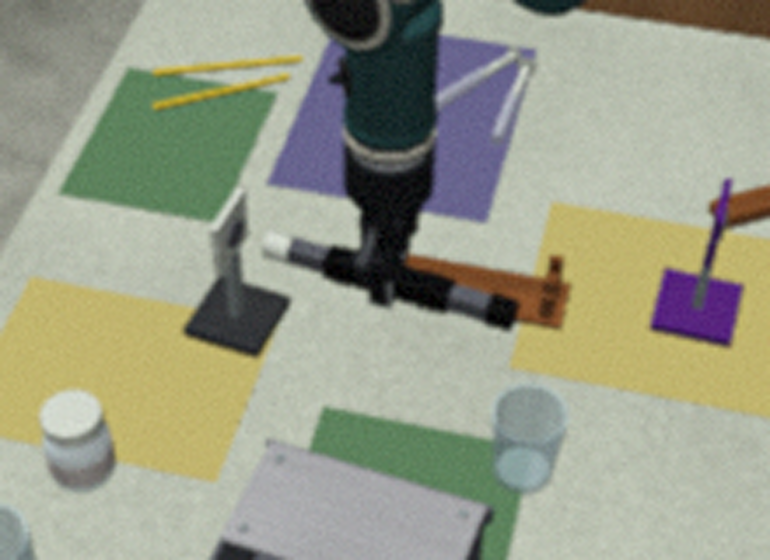

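The tip at (270,243) points at the tag at (235,232). The gap is about 30 mm. I'll hold for 2.5 s.

```bash
for i in 1; do python3 -m handwheel '[[0,0,0,0,0,0,0],[0,0,0,0,0,0,0],[0,0,0,0,0,0,0],[0,0,0,0,0,0,0],[0,0,0,0,0,0,0],[0,0,0,0,0,0,0],[0,0,0,0,0,0,0],[0,0,0,0,0,0,0]]'; python3 -m handwheel '[[0,0,0,0,0,0,0],[0,0,0,0,0,0,0],[0,0,0,0,0,0,0],[0,0,0,0,0,0,0],[0,0,0,0,0,0,0],[0,0,0,0,0,0,0],[0,0,0,0,0,0,0],[0,0,0,0,0,0,0]]'; python3 -m handwheel '[[0,0,0,0,0,0,0],[0,0,0,0,0,0,0],[0,0,0,0,0,0,0],[0,0,0,0,0,0,0]]'; done
python3 -c "
from h import *
ty=-.113;c=np.array([.5385,.1965]);yd=np.array([np.cos(ty+np.pi/2),np.sin(ty+np.pi/2)])
def T(y,z,t): a=c+yd*y/1e3; return pose((a[0],a[1],z/1e3),ty+np.pi/2,np.radians(t))
P=[pose((.5555,-.1936,.120),-.14),pose((.50,-.17,.28),-.14),T(-40,280,0),T(-40,240,36),T(-40,145,36),T(-10,115,36),T(10,95,27),T(35,85,24),T(45,75,15),T(45,65,3),T(40,60,0),T(0,55,0)]
N=[8,16,8,8,6,4,4,4,4,4,8]
for a,b,n in zip(P,P[1:],N): print(b[0].round(3),b[1].as_rotvec().round(3));rows(*b,n,P=a[0],Q=a[1])
"
```

```text
time: 8.2
tool_pos: [0.5556, -0.1934, 0.1011]
tcp_rot: [-0.15, -2.149, 2.149]
wrist_force: [0.3, -0.1, -1.6]
width: 0.27
time: 9.2
tool_pos: [0.5555, -0.1934, 0.101]
tcp_rot: [-0.15, -2.149, 2.149]
wrist_force: [-0.5, -0.3, -2.4]
width: 0.269
time: 9.7
tool_pos: [0.5556, -0.1934, 0.101]
tcp_rot: [-0.15, -2.149, 2.149]
wrist_force: [-0.2, 1.2, -2.3]
width: 0.266
[ 0.5   -0.17   0.261] [-0.151 -2.149  2.149]
8 x [0.0073, -0.02, -0.002] [0.0, 0.0, 0.0] mm 21.4 deg 0.0
[0.534 0.157 0.261] [-1.154  1.292 -1.292]
16 x [-0.015, -0.0, -0.0173] [0.0, -0.0999, 0.0] mm 22.9 deg 5.7
[0.533 0.146 0.225] [-1.634  0.952 -1.731]
8 x [0.0001, 0.0048, -0.0] [-0.0, 0.0, -0.0785] mm 4.8 deg 4.5
[0.533 0.146 0.13 ] [-1.634  0.952 -1.731]
8 x [-0.007, 0.0096, -0.0] [0.0, 0.0, 0.0] mm 11.9 deg 0.0
[0.536 0.176 0.1  ] [-1.634  0.952 -1.731]
6 x [-0.007, 0.0011, 0.0] [0.0, 0.0, 0.0] mm 7.1 deg 0.0
[0.539 0.198 0.078] [-1.516  1.051 -1.625]
4 x [-0.0076, 0.0015, -0.0] [-0.0, 0.0, 0.0393] mm 7.8 deg 2.3
[0.542 0.224 0.068] [-1.477  1.082 -1.589]
4 x [-0.007, -0.0005, 0.0] [-0.0, -0.0, 0.0131] mm 7.0 deg 0.7
[0.543 0.236 0.057] [-1.357  1.168 -1.48 ]
4 x [-0.004, 0.0014, -0.0] [0.0, 0.0, 0.0393] mm 4.2 deg 2.3
[0.543 0.24  0.046] [-1.194  1.269 -1.33 ]
4 x [-0.0014, 0.0024, 0.0] [-0.0, -0.0, 0.0524] mm 2.8 deg 3.0
[0.543 0.236 0.041] [-1.154  1.292 -1.292]
4 x [0.001, 0.0013, 0.0] [-0.0, -0.0, 0.0131] mm 1.6 deg 0.7
[0.538 0.196 0.036] [-1.154  1.292 -1.292]
8 x [0.005, 0.0006, -0.0] [0.0, 0.0, 0.0] mm 5.0 deg 0.0
```

```bash
python3 -m handwheel '[[0.0073,-0.02,-0.002,0,0,0,0],[0.0073,-0.02,-0.002,0,0,0,0],[0.0073,-0.02,-0.002,0,0,0,0],[0.0073,-0.02,-0.002,0,0,0,0],[0.0073,-0.02,-0.002,0,0,0,0],[0.0073,-0.02,-0.002,0,0,0,0],[0.0073,-0.02,-0.002,0,0,0,0],[0.0073,-0.02,-0.002,0,0,0,0]]'
python3 -m handwheel '[[-0.015,0,-0.0173,0,-0.0999,0,0],[-0.015,0,-0.0173,0,-0.0999,0,0],[-0.015,0,-0.0173,0,-0.0999,0,0],[-0.015,0,-0.0173,0,-0.0999,0,0],[-0.015,0,-0.0173,0,-0.0999,0,0],[-0.015,0,-0.0173,0,-0.0999,0,0],[-0.015,0,-0.0173,0,-0.0999,0,0],[-0.015,0,-0.0173,0,-0.0999,0,0]]'
python3 -m handwheel '[[-0.015,0,-0.0173,0,-0.0999,0,0],[-0.015,0,-0.0173,0,-0.0999,0,0],[-0.015,0,-0.0173,0,-0.0999,0,0],[-0.015,0,-0.0173,0,-0.0999,0,0],[-0.015,0,-0.0173,0,-0.0999,0,0],[-0.015,0,-0.0173,0,-0.0999,0,0],[-0.015,0,-0.0173,0,-0.0999,0,0],[-0.015,0,-0.0173,0,-0.0999,0,0]]'
cat >> h.py <<'E'
ty=-.113;tc=np.array([.5385,.1965]);yd=np.array([np.cos(ty+np.pi/2),np.sin(ty+np.pi/2)])
def T(y,z,t): a=tc+yd*y/1e3; return pose((a[0],a[1],z/1e3),ty+np.pi/2,np.radians(t))
def where():
    from workcell import bot
    s=bot.read_state();M=R.from_rotvec(s["tcp_rot"]).as_matrix();c=s["tool_pos"]-TG*M[:,1];d=c[:2]-tc
    print("trough x,y,z mm",(1e3*np.array([d@[np.cos(ty),np.sin(ty)],d@yd,c[2]])).round(1),"tilt",np.degrees(np.arcsin(M[2,0])).round(1),"yaw err",np.degrees(np.arctan2(-M[1,0],-M[0,0])-ty-np.pi/2).round(2),"F",s["wrist_force"].round(1),"q",s["q"].round(2),"t",s["time"])
E
python3 -c "
from h import *
where();rows(*T(-40,240,36),8)"
```

```text
time: 10.7
tool_pos: [0.4995, -0.1693, 0.2624]
tcp_rot: [-0.15, -2.149, 2.149]
wrist_force: [0.8, -0.2, -1.5]
width: 0.27
time: 11.7
tool_pos: [0.5862, -0.0125, 0.2615]
tcp_rot: [-0.634, 1.84, -1.839]
wrist_force: [-0.3, -0.3, -1.8]
width: 0.269
time: 12.7
tool_pos: [0.5338, 0.1581, 0.2617]
tcp_rot: [-1.156, 1.289, -1.288]
wrist_force: [-0.1, 0.2, -2.2]
width: 0.27
trough x,y,z mm [ -0.3 -38.7 280.4] tilt -0.0 yaw err 0.25 F [-0.1  0.2 -2.2] q [0.24 0.02 1.82 0.   1.3  0.35] t 12.7
8 x [0.0002, 0.0049, 0.0] [-0.0001, 0.0006, -0.0786] mm 4.9 deg 4.5
```

```bash
python3 -m handwheel '[[0.0002,0.0049,0,0,0.0006,-0.0786,0],[0.0002,0.0049,0,0,0.0006,-0.0786,0],[0.0002,0.0049,0,0,0.0006,-0.0786,0],[0.0002,0.0049,0,0,0.0006,-0.0786,0],[0.0002,0.0049,0,0,0.0006,-0.0786,0],[0.0002,0.0049,0,0,0.0006,-0.0786,0],[0.0002,0.0049,0,0,0.0006,-0.0786,0],[0.0002,0.0049,0,0,0.0006,-0.0786,0]]'
python3 -m handwheel '[[0,0,0,0,0,0,0]]'
python3 look.py c side
python3 -c "
from h import *
where();rows(*T(-40,145,36),8)"
```

```text
time: 13.7
tool_pos: [0.5331, 0.1459, 0.225]
tcp_rot: [-1.633, 0.954, -1.736]
wrist_force: [0.7, -0.5, -2.3]
width: 0.269
time: 13.82
tool_pos: [0.5323, 0.1463, 0.2231]
tcp_rot: [-1.636, 0.955, -1.732]
wrist_force: [0.5, -0.2, -2.6]
width: 0.272
t 13.825 nominal ctr [0.5336 0.1573 0.2383] wand x [ 0.092  0.803 -0.588] tip [0.5447 0.2537 0.1676] tail [0.5226 0.0609 0.3089] F [ 0.5 -0.2 -2.6] w 0.272
side 784 x range [-0.1213  0.1141]
  x[-0.120,-0.095] n105 y lo/hi [-0.0085  0.0111] z lo/hi [-0.0056  0.0133]
  x[-0.095,-0.060] n134 y lo/hi [-0.008   0.0097] z lo/hi [-0.0036  0.0124]
  x[-0.060,-0.025] n162 y lo/hi [-0.0101  0.0123] z lo/hi [-0.0041  0.0146]
  x[0.025,0.060] n121 y lo/hi [-0.0075  0.0125] z lo/hi [-0.0094  0.0134]
  x[0.060,0.095] n134 y lo/hi [-0.0083  0.0091] z lo/hi [-0.0046  0.0106]
  x[0.095,0.120] n97 y lo/hi [-0.0091  0.0123] z lo/hi [0.0006 0.0137]
crop origin 128 141 x3.5
trough x,y,z mm [ -0.  -39.7 239.1] tilt 36.0 yaw err -0.16 F [ 0.  -0.7 -1.9] q [ 0.52  0.28  1.72 -0.49  1.55  0.75] t 13.875
8 x [-0.0069, 0.0095, 0.0] [0.0002, -0.0003, -0.0] mm 11.8 deg 0.0
```

View pics/c_side.png

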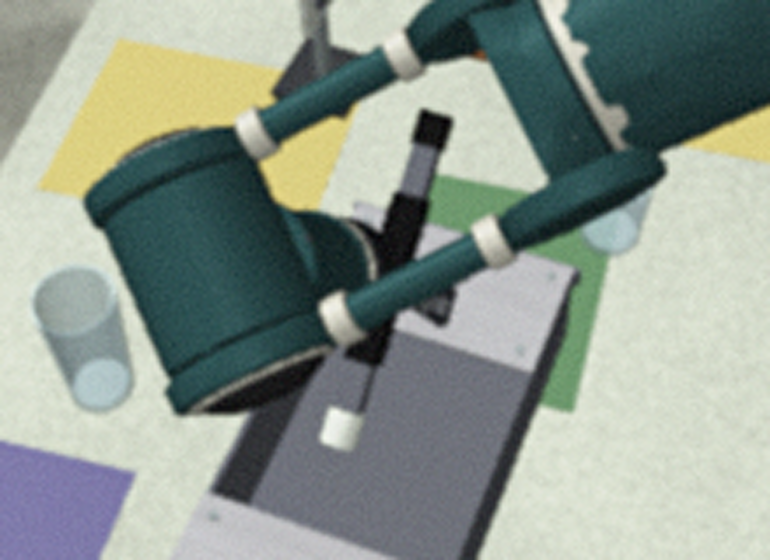

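The wand is tilted tip-down over the hatch: head at (342,428), tail at (432,130). I'll check the wrist's clearance over the decks along the plan.

```bash
python3 - <<'E'
from h import *
from workcell import optics,bot
s=bot.read_state();M=R.from_rotvec(s["tcp_rot"]).as_matrix();ctr=s["tool_pos"]-TG*M[:,1]
pts=[]
for n in("side","top"):
    w=cloud(optics.read_camera(n)).reshape(-1,3);pts.append(w[(w[:,2]>.17)])
w=np.vstack(pts)
F=np.stack([-M[:,0],np.cross(-M[:,1],-M[:,0]),-M[:,1]],1);L=(w-ctr)@F
# profile: for perpendicular bands, max |s|, and |x|
for a in np.arange(.03,.40,.03):
    k=L[(L[:,2]>a)&(L[:,2]<a+.03)&(abs(L[:,0])<.2)&(abs(L[:,1])<.2)]
    if len(k): print(round(a,2),len(k),k[:,0].min().round(3),k[:,0].max().round(3),k[:,1].min().round(3),k[:,1].max().round(3))
E
```

```text
0.03 494 -0.021 0.011 -0.06 0.055
0.06 886 -0.023 0.012 -0.066 0.065
0.09 364 -0.041 0.021 -0.043 0.04
0.12 641 -0.041 0.002 -0.037 0.036
0.15 751 -0.041 0.016 -0.038 0.037
0.18 842 -0.04 0.007 -0.039 0.037
0.21 903 -0.04 -0.0 -0.036 0.036
0.24 1007 -0.04 0.002 -0.036 0.036
0.27 1234 -0.2 -0.002 -0.06 0.175
0.3 2999 -0.2 0.066 -0.068 0.198
0.33 5346 -0.2 0.067 -0.064 0.2
0.36 6181 -0.2 0.058 -0.058 0.2
```

```bash
python3 -m handwheel '[[-0.0069,0.0095,0,0,0,0,0],[-0.0069,0.0095,0,0,0,0,0],[-0.0069,0.0095,0,0,0,0,0],[-0.0069,0.0095,0,0,0,0,0],[-0.0069,0.0095,0,0,0,0,0],[-0.0069,0.0095,0,0,0,0,0],[-0.0069,0.0095,0,0,0,0,0],[-0.0069,0.0095,0,0,0,0,0]]'
python3 -c "
from h import *
where();rows(*T(-10,115,36),6)"
```

```text
time: 14.98
tool_pos: [0.5331, 0.1456, 0.1297]
tcp_rot: [-1.632, 0.955, -1.734]
wrist_force: [0.2, -0.2, -1.9]
width: 0.271
trough x,y,z mm [  0.4 -40.2 144.8] tilt 36.0 yaw err -0.24 F [ 0.2 -0.2 -1.9] q [ 0.52  0.37  1.79 -0.5   1.41  0.83] t 14.975
6 x [-0.007, 0.0011, -0.0001] [0.0002, -0.0006, 0.0] mm 7.1 deg 0.0
```

```bash
python3 -m handwheel '[[-0.007,0.0011,0,0,0,0,0],[-0.007,0.0011,0,0,0,0,0],[-0.007,0.0011,0,0,0,0,0],[-0.007,0.0011,0,0,0,0,0],[-0.007,0.0011,0,0,0,0,0],[-0.007,0.0011,0,0,0,0,0],[0,0,0,0,0,0,0]]'
python3 look.py d side
python3 -c "
from h import *
where();rows(*T(10,95,27),4);rows(*T(35,85,24),4,P=T(10,95,27)[0],Q=T(10,95,27)[1])"
```

```text
time: 15.85
tool_pos: [0.5364, 0.1756, 0.0999]
tcp_rot: [-1.634, 0.955, -1.734]
wrist_force: [0.9, 0.1, -1.5]
width: 0.263
t 15.85 nominal ctr [0.5376 0.1866 0.115 ] wand x [ 0.094  0.803 -0.588] tip [0.5489 0.2829 0.0444] tail [0.5264 0.0902 0.1856] F [ 0.9  0.1 -1.5] w 0.263
side 452 x range [-0.1155  0.0968]
  x[-0.120,-0.095] n61 y lo/hi [-0.0091  0.0101] z lo/hi [0.0042 0.013 ]
  x[-0.095,-0.060] n116 y lo/hi [-0.0082  0.0095] z lo/hi [-0.0045  0.0119]
  x[-0.060,-0.025] n152 y lo/hi [-0.0104  0.0124] z lo/hi [-0.0063  0.0145]
  x[0.060,0.095] n89 y lo/hi [-0.0072  0.0097] z lo/hi [-0.0052  0.0113]
  x[0.095,0.120] n12 y lo/hi [-0.0097  0.0124] z lo/hi [0.0038 0.0116]
crop origin 124 177 x3.5
trough x,y,z mm [  0.4 -10.1 115.4] tilt 36.0 yaw err -0.21 F [ 0.8 -0.2 -0.5] q [ 0.56  0.44  1.76 -0.49  1.39  0.87] t 15.9
4 x [-0.0077, 0.0016, -0.0001] [0.0003, -0.0008, 0.0395] mm 7.9 deg 2.3
4 x [-0.007, -0.0005, 0.0] [-0.0, -0.0, 0.0131] mm 7.0 deg 0.7
```

View pics/d_side.png

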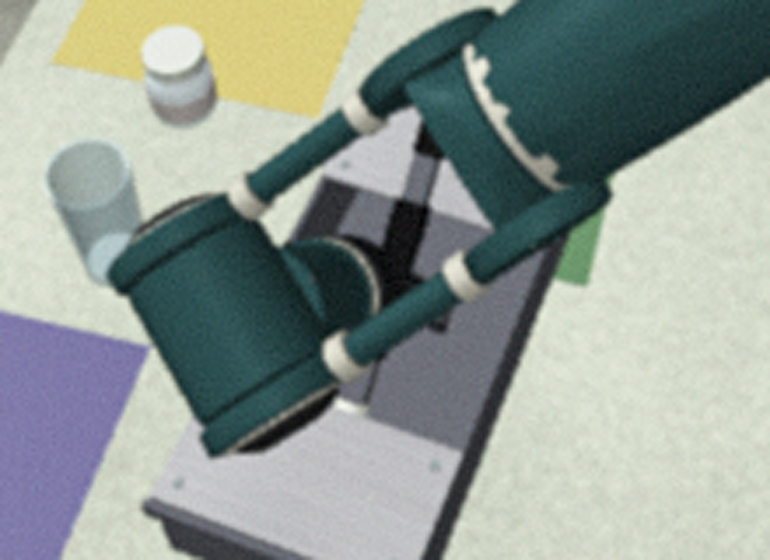

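The head is now going under the far deck at (350,405), with no contact force.

```bash
python3 -m handwheel '[[-0.0077,0.0016,0,0,0,0.0395,0],[-0.0077,0.0016,0,0,0,0.0395,0],[-0.0077,0.0016,0,0,0,0.0395,0],[-0.0077,0.0016,0,0,0,0.0395,0],[-0.007,-0.0005,0,0,0,0.0131,0],[-0.007,-0.0005,0,0,0,0.0131,0],[-0.007,-0.0005,0,0,0,0.0131,0],[-0.007,-0.0005,0,0,0,0.0131,0]]'
python3 -c "
from h import *
where();a=T(45,75,15);b=T(45,66,3);rows(*a,4);rows(*b,4,P=a[0],Q=a[1])"
```

```text
time: 16.9
tool_pos: [0.5423, 0.2242, 0.0678]
tcp_rot: [-1.474, 1.085, -1.591]
wrist_force: [-0.4, 0.3, -1.8]
width: 0.269
trough x,y,z mm [ 0.7 35.6 84.9] tilt 23.9 yaw err -0.21 F [-0.4  0.3 -1.8] q [ 0.54  0.42  1.78 -0.35  1.23  0.82] t 16.9
4 x [-0.0038, 0.0015, -0.0002] [0.0, -0.0008, 0.0389] mm 4.1 deg 2.2
4 x [-0.0014, 0.0022, 0.0] [-0.0, -0.0, 0.0524] mm 2.6 deg 3.0
```

```bash
python3 -m handwheel '[[-0.0038,0.0015,-0.0002,0,-0.0008,0.0389,0],[-0.0038,0.0015,-0.0002,0,-0.0008,0.0389,0],[-0.0038,0.0015,-0.0002,0,-0.0008,0.0389,0],[-0.0038,0.0015,-0.0002,0,-0.0008,0.0389,0],[-0.0014,0.0022,0,0,0,0.0524,0],[-0.0014,0.0022,0,0,0,0.0524,0],[-0.0014,0.0022,0,0,0,0.0524,0],[-0.0014,0.0022,0,0,0,0.0524,0]]'
python3 look.py e side top
python3 -c "
from h import *
where();a=T(40,60,0);b=T(0,56,0);rows(*a,3);rows(*b,8,P=a[0],Q=a[1])"
```

```text
time: 17.9
tool_pos: [0.5434, 0.2394, 0.0476]
tcp_rot: [-1.192, 1.27, -1.329]
wrist_force: [-0.3, 0.7, -1.0]
width: 0.27
t 17.9 nominal ctr [0.5435 0.2403 0.0663] wand x [ 0.113  0.992 -0.05 ] tip [0.5571 0.3594 0.0602] tail [0.5298 0.1212 0.0723] F [-0.3  0.7 -1. ] w 0.27
side 185 x range [-0.1227  0.0341]
  x[-0.120,-0.095] n76 y lo/hi [-0.008   0.0111] z lo/hi [-0.0035  0.0143]
  x[-0.095,-0.060] n41 y lo/hi [-0.0004  0.0096] z lo/hi [-0.0058  0.0118]
  x[0.025,0.060] n42 y lo/hi [-0.0099  0.0121] z lo/hi [0.0035 0.0153]
crop origin 117 203 x3.5
top 376 x range [-0.1236 -0.021 ]
  x[-0.120,-0.095] n83 y lo/hi [-0.01    0.0096] z lo/hi [0.0041 0.0118]
  x[-0.095,-0.060] n109 y lo/hi [-0.0097  0.0079] z lo/hi [-0.0011  0.0116]
  x[-0.060,-0.025] n137 y lo/hi [-0.0114  0.0109] z lo/hi [0.0064 0.0133]
crop origin 36 109 x3.5
trough x,y,z mm [-0.3 43.  66.1] tilt 3.0 yaw err -0.13 F [-0.  -0.1 -1.1] q [ 0.4   0.3   1.92 -0.06  0.94  0.55] t 18.0
3 x [0.0006, 0.002, 0.0001] [0.0001, -0.0008, 0.0175] mm 2.1 deg 1.0
8 x [0.005, 0.0005, -0.0] [0.0, 0.0, 0.0] mm 5.0 deg 0.0
```

View pics/e_side.png

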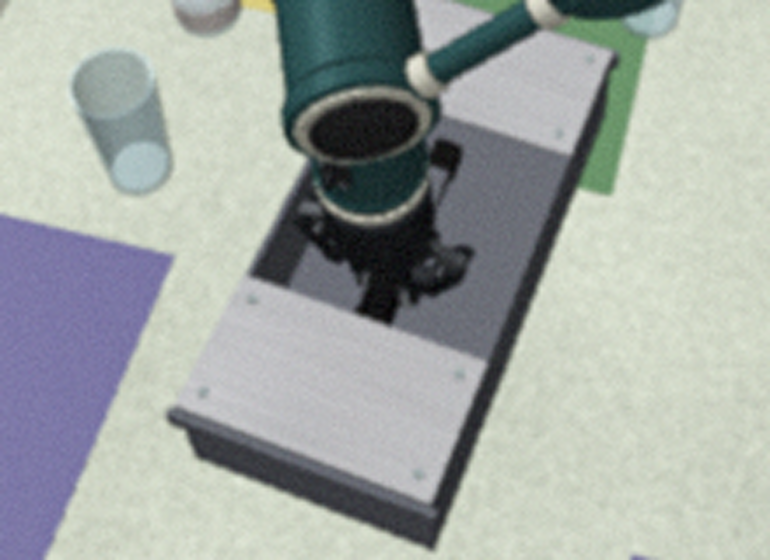

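The tail, at about (447,155), is inside the hatch and clear of the near deck. I'll level the wand and slide it back to centre.

```bash
python3 -m handwheel '[[0.0006,0.002,0.0001,0,-0.0008,0.0175,0],[0.0006,0.002,0.0001,0,-0.0008,0.0175,0],[0.0006,0.002,0.0001,0,-0.0008,0.0175,0],[0,0,0,0,0,0,0]]'
python3 -m handwheel '[[0.005,0.0005,0,0,0,0,0],[0.005,0.0005,0,0,0,0,0],[0.005,0.0005,0,0,0,0,0],[0.005,0.0005,0,0,0,0,0],[0.005,0.0005,0,0,0,0,0],[0.005,0.0005,0,0,0,0,0],[0.005,0.0005,0,0,0,0,0],[0.005,0.0005,0,0,0,0,0]]'
python3 -m handwheel '[[0,0,0,0,0,0,0],[0,0,0,0,0,0,0],[0,0,0,0,0,0,0],[0,0,0,0,0,0,0]]'
python3 look.py f side top
python3 - <<'E'
from h import *
from workcell import optics
where()
for n in("side","top"):
    w=cloud(optics.read_camera(n));d=w[...,:2]-tc
    u=d@[np.cos(ty),np.sin(ty)];v=d@yd
    m=(abs(u)<.09)&(abs(v)<.2)&(abs(w[...,2]-.098)<.008)
    for sg in(1,-1):
        k=m&(v*sg>0)&(abs(u)<.06)&((abs(u)>.05)); print(n,sg,"deck edge |y|",np.percentile((v*sg)[k],[1,2,5]).round(4) if k.any() else None)
    for nm,b in dict(beaker=(.405,-.1025,.08),glass=(.788,.16,.125),jar=(.7915,-.0075,.08)).items():
        k=(np.hypot(w[...,0]-b[0],w[...,1]-b[1])<.06)&(w[...,2]>b[2]-.014)&(w[...,2]<b[2]+.02)
        if k.sum()>20: print(n,nm,rect(w[k][:,:2])[:2])
E
```

```text
time: 18.5
tool_pos: [0.543, 0.2372, 0.0411]
tcp_rot: [-1.156, 1.291, -1.291]
wrist_force: [-0.9, 0.4, -2.5]
width: 0.271
time: 19.5
tool_pos: [0.5389, 0.1974, 0.0375]
tcp_rot: [-1.155, 1.29, -1.291]
wrist_force: [0.7, 0.3, -2.0]
width: 0.272
time: 20.0
tool_pos: [0.539, 0.1979, 0.0376]
tcp_rot: [-1.155, 1.29, -1.291]
wrist_force: [-0.7, 0.6, -2.0]
width: 0.269
t 20.0 nominal ctr [0.539  0.1979 0.0563] wand x [ 0.111  0.994 -0.   ] tip [0.5523 0.3172 0.0562] tail [0.5257 0.0787 0.0564] F [-0.7  0.6 -2. ] w 0.269
side 243 x range [-0.1089  0.0726]
  x[-0.120,-0.095] n31 y lo/hi [0.0002 0.0115] z lo/hi [-0.0056  0.0141]
  x[-0.095,-0.060] n15 y lo/hi [0.0036 0.0094] z lo/hi [-0.0032  0.0116]
  x[0.025,0.060] n143 y lo/hi [-0.0105  0.0121] z lo/hi [-0.0049  0.0151]
  x[0.060,0.095] n39 y lo/hi [-0.0085  0.0091] z lo/hi [0.0017 0.0136]
crop origin 124 192 x3.5
top 229 x range [-0.0829 -0.0206]
  x[-0.095,-0.060] n76 y lo/hi [-0.01    0.0077] z lo/hi [-0.0012  0.0113]
  x[-0.060,-0.025] n133 y lo/hi [-0.0123  0.0106] z lo/hi [0.0075 0.0142]
crop origin 54 111 x3.5
trough x,y,z mm [ 0.3  1.4 56.2] tilt 0.0 yaw err 0.12 F [-0.9 -0.2 -2.1] q [ 0.31  0.27  1.99 -0.    0.88  0.42] t 20.1
side 1 deck edge |y| [0.0901 0.0916 0.0947]
side -1 deck edge |y| [0.0903 0.0909 0.0955]
side beaker [395.9 -91.2]
side glass [787.6 160. ]
side jar [789.3  -6.8]
top 1 deck edge |y| [0.0911 0.0916 0.0926]
top -1 deck edge |y| [0.0904 0.0912 0.0949]
top beaker [ 406.3 -102.1]
top glass [788.9 160.3]
top jar [792.4  -7.9]
```

View pics/f_side.png

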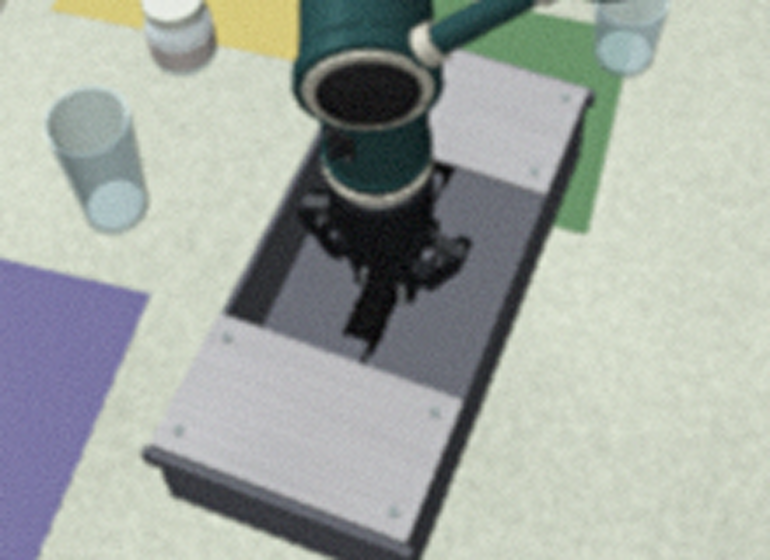

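View pics/f_top.png

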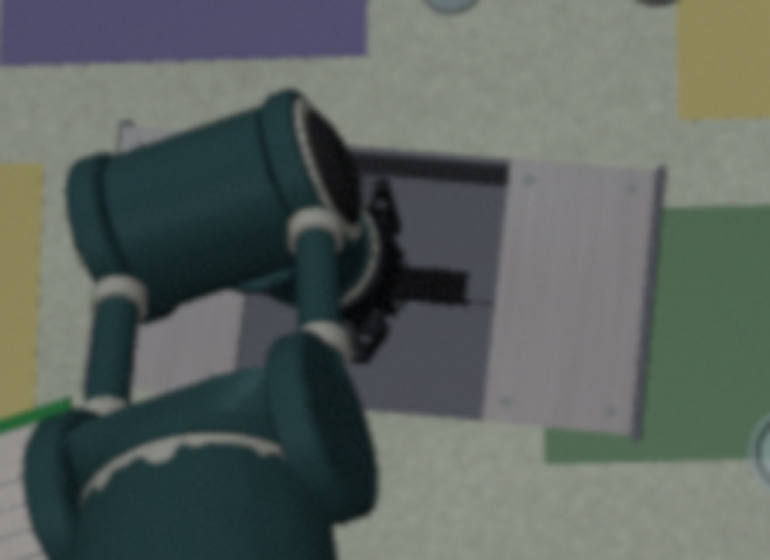

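The wand is level, centred and under both decks. The wrist reads only its weight and the glassware hasn't moved. Side-view beaker fit is off because the arm mixes into it; the top view agrees with the start. Handing in.

```bash
python3 -c "
from workcell import workorder,bot
print(bot.read_state()['joint_vel'].round(4)); print(workorder.finish_job())"
```

```text
[-0.0019 -0.0006 -0.0008  0.0011  0.0004  0.0012]
the job is handed in; nothing more can be done
None
```

I picked up the wand, held it steady about 30 mm in front of the tag for 2.5 s, passed it tip first through the hatch and levelled it inside. I handed in at about 20 s with the wand still gripped; the system gives no verdict.

**Last checks, from arm readings and camera measurements:**
- **Position in the trough:** the wand's centre is within about 1.5 mm of the trough's middle, with its axis 56 mm above the table and 0° tilt. Each end is about 30 mm under its deck. Those ends are hidden under the decks, so their positions are calculated from the arm pose and the parts I could see.
- **Forces:** the wrist read only about the wand's own weight (roughly 2 N) all through the insertion, with no sign of touching the trough.
- **Glassware:** the tall glass and jar were unmoved in both cameras, and the beaker was unmoved in the top view. The side view put the beaker about 15 mm off, probably because the arm partly covered it there.

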